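# Crate the tablet jars and restack the coaster

### The arm

A 7-joint arm with a two-finger parallel gripper is mounted at the origin on the work surface. World frame = base frame: x ahead of the robot, y to its left, z up, the work surface at z = 0. Lengths are in mm, angles in rad, forces in N, time in s.
With the tool pointing down it reaches from about 375 to 925 mm from the base axis. Payload 3.1 kg.
Tool frame: the origin (TCP) lies on the centre line of the jaws, within the pads' length; the fingertips stand 22 mm ahead of it and the grasp point (between the pads) lies 3 mm ahead of it; z points along the fingers, x is the direction in which the jaws open and shut, and the axes are right-handed (so a half turn about z gives the same grasp; the last joint's range is limited). The gripper opens to 85 mm and grips with 20 to 120 N. Pads are 22 mm wide; open, the fingers measure 114 mm over their backs; the gripper's body (76 mm by 85 mm) begins 54 mm behind the grasp point. The pads swing forward as they close: fully open they stand 13 mm farther back than shut.
Start: joints at [1.202, 0.383, 0.044, 1.598, -0.018, 1.161, -0.05], TCP at [173.896, -626.31, 253.269] pointing down, gripper open.
Joint ranges: [-2.61, 2.61], [-0.41, 2.15], [-1.48, 1.57], [0, 2.5], [-1.57, 4.71], [0.05, 1.97], [-2.85, 2.85]. Speed limits (rad/s): [2.79, 2.79, 3.14, 3.14, 3.14, 3.14, 3.14].

### API

Orientations are given as a unit quaternion [w, x, y, z].
In Python, from bench import r gives the robot as it stands.
- The arm moves only by the tool drive_tool, never from a script. Its argument "motion" is a list of rows, each a list of 2 entries, a list of its own where there are three numbers: the shift along the world's x, y, z in cm, then the turn, a rotation vector about the world's x, y, z in rad. A call has 1 to 20 rows; each row shifts and turns the commanded pose from where the row before left it; what a row does not reach is not made up. A row lasts 1/12 s, in which the tool goes at most 41.7 mm and 7.16 degrees, less where a joint would pass 70% of its speed; a pose out of reach is approached as far as the arm can. A call with a gripper value outside its range is refused whole. "jaw" is the opening in per cent of the stroke, from 0 (shut) to 100 (fully open), set as the call begins (left out, the last holds). The fingers move at their own pace and stop on an object; "grip_force" is the grip in N (left out, the last holds). Time passes only in rows, so rows that do not move let the fingers close. It gives the time, the measured TCP pose, the force and the opening at its end, in the units of the state.
- r.get_state(): the state, without advancing time (a new reading comes with each control period).
- r.grab_frame(name): name is "side" or "top"; returns (picture, depth): 420x560x3 uint8, red, green, blue; 420x560 float32, mm along the optical axis (not along the pixel's ray), 0 where there is no reading.
- r.get_calibration(name): a dict with "fx", "fy", "cx", "cy" (pixels), "R" (3x3) and "t" (3): a world point X has camera coordinates R X + t. Camera axes: x right, y down, z forward; pixel columns grow to the right and rows downward; lengths in mm; the calibration is good to about 2 mm. A picture is of the moment at which its call begins. get_calibration takes no time and is no camera call.
- r.job_done(): hands the job in, once; it reports no verdict.
The state is a dict: "time_s": time; "q": joint angles; "dq": joint speeds; "joint_efforts": joint torques, N m; "eef_pos": TCP position; "tool_rot": TCP orientation; "wrist_force": force on the tool from outside, world axes, zero at the start; "moment": the same for the moment, N m; "opening": finger opening in mm.
Only numpy, scipy, OpenCV 4.12 (cv2) and the standard library are available. Lean on these libraries where they do the work, as an engineer would, in place of code of your own. Each camera call takes 0.05 s, during which the arm holds its last target. There are 200 camera calls.

### The job

Tidy the shelf by the door: stand the two tall glass jars in the divided crate, one to a cell, each upright in a free cell that has only a cork disc in it, set down gently and never tipped over. Gently put the loose coaster that the black-lidded jar stood on squarely on top of the pile of two, edges flush, so that it makes a neat pile of three where the pile stands. Leave the tins in their cells and everything else where it is.

Things in the scene. Friction and masses are not known exactly. Their poses are not given: they have to be found in the camera images.
- jar_black: tall straight glass jar, black lid, outer diameter 54 mm over its whole height of 105 mm (the lid is the top 25 mm, as wide as the body), 200 to 325 g; origin at the centre of its underside, z up along its axis. It stands on the loose coaster at the start.
- jar_red: tall straight glass jar, red lid, outer diameter 54 mm over its whole height of 105 mm (the lid is the top 25 mm, as wide as the body), 200 to 325 g; origin at the centre of its underside, z up along its axis. It stands on the shelf at the start.
- coaster: glazed blue square ceramic coaster with a white inlay on top, 62 x 62 x 12 mm, about 110 g; origin at the centre of its underside, z up, x and y along its sides. The loose one: the black-lidded jar stands on it at the start
- pile_top: glazed blue square ceramic coaster with a white inlay on top, 62 x 62 x 12 mm, about 110 g; origin at the centre of its underside, z up, x and y along its sides. The upper one of the neat pile of two
- pile_low: glazed blue square ceramic coaster with a white inlay on top, 62 x 62 x 12 mm, about 110 g; origin at the centre of its underside, z up, x and y along its sides. The lower one of the pile, lying on the shelf; the pile is 24 mm high in all at the start
- crate: plywood crate fixed to the shelf, 158 x 234 mm outside (x, y of its frame), 45 mm high, open at the top, walls, dividers and floor 6 mm thick, divided into 2 (along x) by 3 (along y) square cells of 70 mm inside, 76 mm from centre to centre: cell centres at x = -38, 38 and y = -76, 0, 76 mm. Three cells hold a short tin each, the other three only a cork disc. Origin at the centre of its underside
- cork_0: cork disc, 54 mm diameter, 4 mm thick, fixed in the middle of the floor of a free cell of the crate, one of three; its top is 10 mm above the shelf. Origin at the centre of its underside
- cork_1: cork disc, 54 mm diameter, 4 mm thick, fixed in the middle of the floor of a free cell of the crate, one of three; its top is 10 mm above the shelf. Origin at the centre of its underside
- cork_2: cork disc, 54 mm diameter, 4 mm thick, fixed in the middle of the floor of a free cell of the crate, one of three; its top is 10 mm above the shelf. Origin at the centre of its underside
- tin_0: short round tin, green, 54 mm diameter, 58 mm tall, standing in a cell of the crate; it stays there. Origin at the centre of its underside
- tin_1: short round tin, yellow, 54 mm diameter, 58 mm tall, standing in a cell of the crate; it stays there. Origin at the centre of its underside
- tin_2: short round tin, bare aluminium, 54 mm diameter, 58 mm tall, standing in a cell of the crate; it stays there. Origin at the centre of its underside
- kettlebell: purple 4 kg kettlebell, 125 mm diameter, 195 mm tall, to the left; leave alone. Origin at the centre of its underside
- grip_trainer: black hand gripper lying at the far side, about 150 x 85 mm, 24 mm high; leave alone. Origin near its middle, on the shelf
- carabiner: aluminium carabiner lying flat to the right, 80 x 46 mm, 8 mm high; leave alone. Origin at its middle, on the shelf
- bottle: blue drinking bottle with a black cap, 68 mm diameter, 210 mm tall, to the right; leave alone. Origin at the centre of its underside

How it is judged (in metres and radians):
At the end, for the whole second after the job is handed in: Jars at rest, upright (0.1 rad), down in two different free cells, each within 14 mm of its cork disc's centre; loose coaster at rest, flat on the pile of two, each coaster within 8 mm and 0.14 rad (quarter turns equal) of the one below; lowest within 30 mm of its start ((horizontal distance between jar_black and cork_0 below 0.014 m or horizontal distance between jar_black and cork_1 below 0.014 m or horizontal distance between jar_black and cork_2 below 0.014 m) and height (world z) of jar_black between 0.005 and 0.016 m and angle between each of jar_black, jar_red, coaster's own z axis and vertical below 0.1 rad and linear speed of each of jar_black, jar_red, coaster below 0.03 m/s and (horizontal distance between jar_red and cork_0 below 0.014 m or horizontal distance between jar_red and cork_1 below 0.014 m or horizontal distance between jar_red and cork_2 below 0.014 m) and height (world z) of jar_red between 0.005 and 0.016 m and horizontal distance between jar_black and jar_red above 0.04 m and horizontal distance between coaster and pile_top below 0.008 m and z of coaster in the frame of pile_top between 0.009 and 0.015 m and (angle between the x axis of coaster and the x axis of pile_top, either way round below 0.14 rad or angle between the x axis of coaster and the y axis of pile_top, either way round below 0.14 rad) and horizontal distance between pile_top and pile_low below 0.008 m and z of pile_top in the frame of pile_low between 0.009 and 0.015 m and (angle between the x axis of pile_top and the x axis of pile_low, either way round below 0.14 rad or angle between the x axis of pile_top and the y axis of pile_low, either way round below 0.14 rad) and distance of pile_low from where it was at the start of the episode below 0.03 m); the robot touches nothing.
It fails at once if a jar is tipped over (0.8 rad) (angle between any of jar_black, jar_red's own z axis and vertical above 0.8 rad).
It fails at once if a jar is dropped or rammed into the crate (over 60 N) (contact force between any of jar_black, jar_red and crate above 60 N or contact force between any of jar_black, jar_red and cork_0 above 60 N or contact force between any of jar_black, jar_red and cork_1 above 60 N or contact force between any of jar_black, jar_red and cork_2 above 60 N).
It fails at once if the coaster is dropped or pressed hard onto the pile (over 60 N) (contact force between coaster and pile_top above 60 N).
It fails at once if a tin is moved more than 30 mm (distance of any of tin_0, tin_1, tin_2 from where it was at the start of the episode above 0.03 m).
It fails at once if the kettlebell, hand gripper, carabiner or bottle is moved more than 30 mm (distance of any of kettlebell, grip_trainer, carabiner, bottle from where it was at the start of the episode above 0.03 m).
It also fails if it takes over 67 s, if anything falls off the work surface, if the arm or the gripper's body presses on something with over 40 N, if the wrist force passes 120 N, or if a joint passes its speed limit or range.

## Working session

There is one attempt and no reset: what is moved stays moved. The work goes in short steps, Python scripts to look and compute and a tool call to move; the robot and the scene stay as the last step left them, time stands still between calls to the robot, and variables do not carry over. Pictures are saved under pics/ and viewed, about 8 in all and at most 12, crops included, and the job is handed in when it is done.

Besides the shell and the picture viewer there is one more tool, called after "Emit:" as name([rows], argument=value, ...), one row to a line, values as JSON. drive_tool: Moves the arm, as the interface text tells. Its arguments: {"type":"object","properties":{"motion":{"type":"array"},"jaw":{"type":"number"},"grip_force":{"type":"number"}},"required":["motion"]}

```bash
ls; mkdir -p pics; cat > h.py <<'E'
import numpy as np, cv2
from bench import r
def grab(n,f):
    im,d=r.grab_frame(n); cv2.imwrite(f'pics/{f}.png',cv2.cvtColor(im,cv2.COLOR_RGB2BGR)); np.save(f'pics/{f}.npy',d); return im,d
def world(n,u,v,z):
    "pixel -> world point on plane z"
    c=r.get_calibration(n); R=np.array(c['R']);t=np.array(c['t']).ravel()
    ray=R.T@np.array([(u-c['cx'])/c['fx'],(v-c['cy'])/c['fy'],1]); o=-R.T@t
    return o+ray*(z-o[2])/ray[2]
def cloud(n,d):
    c=r.get_calibration(n); R=np.array(c['R']);t=np.array(c['t']).ravel()
    v,u=np.indices(d.shape); P=np.stack([(u-c['cx'])/c['fx']*d,(v-c['cy'])/c['fy']*d,d],-1)
    return (P-t)@R
E
python3 - <<'E'
from h import *
grab('top','t0');grab('side','s0')
for n in('top','side'):
    c=r.get_calibration(n);R=np.array(c['R']);print(n,c['fx'],-R.T@np.array(c['t']).ravel(),R[2])
print(r.get_state())
E
```

```text
pics
top 417.1417820430401 [ 509.51960485   34.76060356 1147.02490201] [ 0.08283034 -0.0091076  -0.99652204]
side 386.45390863019907 [  33.6572801  1002.00546327  705.90220162] [ 0.45119008 -0.73892275 -0.5004205 ]
{'time_s': 0.1, 'q': array([ 1.20222004,  0.38377578,  0.04387206,  1.59941727, -0.01791131,
        1.16122797, -0.04991759]), 'dq': array([-0.00157874, -0.0002839 ,  0.00092782, -0.0043027 ,  0.00041178,
        0.00122458,  0.00078952]), 'joint_efforts': array([ 2.68591779e-03, -4.34726501e+01,  1.02938991e+00, -2.50453573e+01,
        1.08873029e-02,  5.43693110e-03, -6.16219907e-06]), 'eef_pos': array([ 173.62798646, -625.54011333,  251.9985743 ]), 'tool_rot': array([-6.83547518e-04,  7.96084677e-01, -6.05184025e-01, -1.00771098e-03]), 'wrist_force': array([1.45431364, 0.23207588, 0.89569631]), 'moment': array([-0.01975848,  0.01357032, -0.06456133]), 'opening': 85.57351515765251}
```

View pics/t0.png

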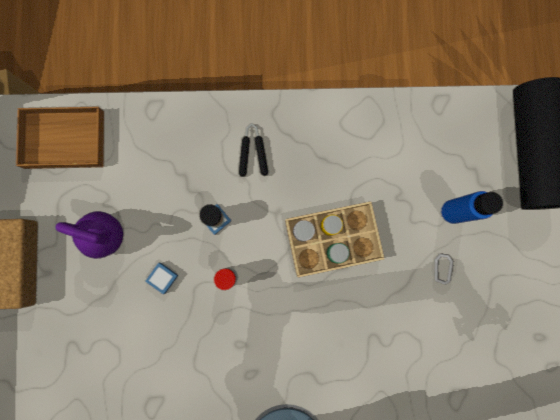

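View pics/s0.png

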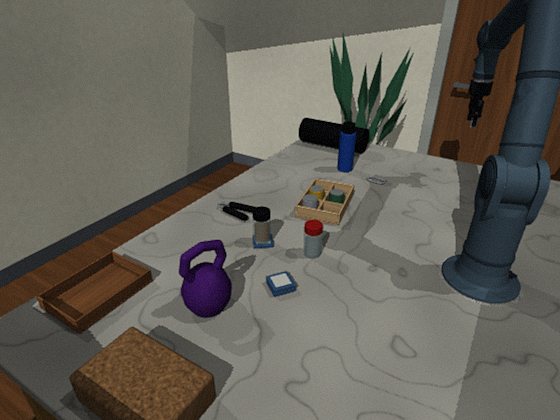

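The top view shows the black jar at about (210,215), the red jar at (225,279), the pile at (162,278) and the crate around (335,240). The tins sit at (304,230), (332,224) and (339,252), so the free cells are at (310,258), (357,219) and (363,247). Next I'll enlarge a crop.

```bash
python3 - <<'E'
from h import *
im=cv2.imread('pics/t0.png'); c=im[195:305,140:390]
c=cv2.resize(c,None,fx=3.2,fy=3.2,interpolation=cv2.INTER_CUBIC); cv2.imwrite('pics/c0.png',c)
d=np.load('pics/t0.npy');P=cloud('top',d)
hsv=cv2.cvtColor(im,cv2.COLOR_BGR2HSV);z=P[...,2]
def comp(m,name):
    n,l,s,ce=cv2.connectedComponentsWithStats(m.astype('uint8'))
    for i in range(1,n):
        if s[i,4]>25 and 140<ce[i][0]<390: 
            p=P[l==i];ext=p.max(0)-p.min(0);r_=cv2.minAreaRect(np.argwhere(l==i)[:,::-1].astype('float32'))
            print(name,ce[i].round(1),s[i,4],'med',np.median(p,0).round(1),'mid',((p.max(0)+p.min(0))/2).round(1),'ext',ext.round(0),r_[1:])
comp((z>95)&(z<135),'tall')
comp((z>48)&(z<75),'tins')
blue=(hsv[...,0]>95)&(hsv[...,0]<125)&(hsv[...,1]>90)
comp((z>8)&(z<35),'mid')
comp((z>35)&(z<50),'rim')
E
```

```text
tall [209.4 214.7] 381 med [607.8 180.6 115.8] mid [608.7 180.5 108.8] ext [53. 52. 25.] ((21.0, 21.0), 90.0)
tall [223.6 278.9] 372 med [448.7 148.  104. ] mid [447.4 148.9 102.6] ext [52. 52. 14.] ((20.50609588623047, 21.21320343017578), 45.0)
tins [331.5 224.4] 336 med [ 580.9 -130.2   62.4] mid [ 580.5 -131.    58.3] ext [50. 54. 20.] ((19.798988342285156, 19.79899024963379), 45.0)
tins [303.3 230.2] 335 med [567.4 -55.8  62.6] mid [567.9 -55.8  58.5] ext [53. 52. 20.] ((20.0, 20.0), 90.0)
tins [337.8 252.7] 344 med [ 506.2 -143.9   62.5] mid [ 505.9 -144.1   59.6] ext [52. 54. 22.] ((20.50609588623047, 19.798988342285156), 45.0)
mid [251.8 153.2] 750 med [782.7  79.1  20. ] mid [797.3  74.8  18.6] ext [149.  80.  19.] ((53.0, 29.0), 90.0)
mid [369.4 216.5] 69 med [ 602.9 -239.8   21.8] mid [ 600.  -239.1   21.4] ext [70. 15. 27.] ((26.19384765625, 3.6380343437194824), 75.96376037597656)
mid [342.  221.7] 51 med [ 590.9 -165.2   20.4] mid [ 587.8 -162.8   21.2] ext [68. 18. 26.] ((25.951313018798828, 3.395498514175415), 75.96376037597656)
mid [355.9 219.8] 201 med [ 594.4 -205.3 
[... 1034 characters left out ...]
 39 med [ 498.7 -105.    20.7] mid [ 497.2 -102.    21.5] ext [67. 17. 27.] ((25.223705291748047, 4.3656415939331055), 75.96376037597656)
mid [307.4 258.3] 207 med [493.8 -68.8  10. ] mid [494.2 -68.3  11.3] ext [55. 54.  7.] ((18.859806060791016, 19.414505004882812), 33.690067291259766)
mid [160.6 278. ] 572 med [450.7 324.7  23. ] mid [450.2 326.   18.9] ext [81. 83. 21.] ((23.71451759338379, 24.412004470825195), 35.53767776489258)
mid [286.3 415.5] 297 med [82.7 -0.3 10.9] mid [85.7 -2.5 12.8] ext [ 28. 121.  10.] ((46.0, 10.0), 0.0)
rim [334.5 238.8] 1130 med [ 543.7 -142.6   41.5] mid [ 545.3 -137.9   42.2] ext [195. 256.  14.] ((59.90510177612305, 88.44657897949219), 78.05582427978516)
```

View pics/c0.png

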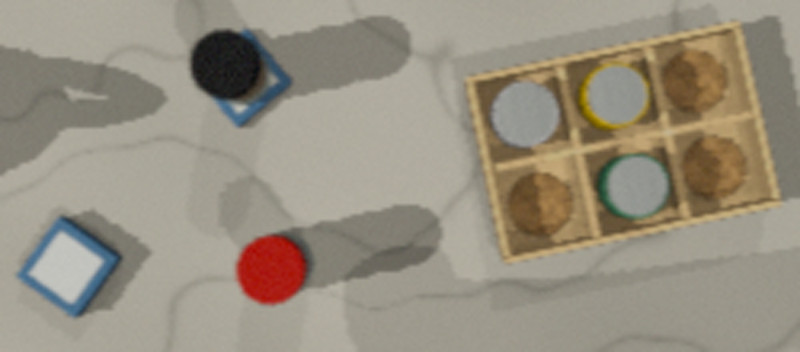

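Emit:
drive_tool([
  [[1.8,3.35,0],[0,0,0]],
  [[1.8,3.35,0],[0,0,0]],
  [[1.8,3.35,0],[0,0,0]],
  [[1.8,3.35,0],[0,0,0]],
  [[1.8,3.35,0],[0,0,0]],
  [[1.8,3.35,0],[0,0,0]],
  [[1.8,3.35,0],[0,0,0]],
  [[1.8,3.35,0],[0,0,0]],
  [[1.8,3.35,0],[0,0,0]],
  [[1.8,3.35,0],[0,0,0]],
  [[1.8,3.35,0],[0,0,0]],
  [[1.8,3.35,0],[0,0,0]],
  [[1.8,3.35,0],[0,0,0]],
  [[1.8,3.35,0],[0,0,0]],
  [[1.8,3.35,0],[0,0,0]],
  [[1.8,3.35,0],[0,0,0]],
  [[1.8,3.35,0],[0,0,0]],
  [[1.8,3.35,0],[0,0,0]],
  [[1.8,3.35,0],[0,0,0]],
  [[1.8,3.35,0],[0,0,0]],
], jaw=100)

```text
time_s: 1.77
eef_pos: [534.1, 45.2, 252.9]
tool_rot: [0.0, 0.796, -0.605, -0.0]
wrist_force: [0.7, -0.3, 0.8]
opening: 85.4
```

Emit:
drive_tool([
  [[1.85,3.38,0],[0,0,0]],
  [[1.85,3.38,0],[0,0,0]],
  [[1.85,3.38,0],[0,0,0]],
  [[1.85,3.38,0],[0,0,0]],
  [[0,0,-2.5],[0,0,0]],
  [[0,0,-2.5],[0,0,0]],
  [[0,0,-2.5],[0,0,0]],
  [[0,0,0],[0,0,0]],
  [[0,0,0],[0,0,0]],
])

```text
time_s: 2.52
eef_pos: [606.3, 177.9, 176.0]
tool_rot: [0.002, 0.796, -0.605, -0.002]
wrist_force: [0.4, 1.0, 0.3]
opening: 85.3
```

```bash
python3 - <<'E'
from h import *
im,_=grab('side','s1');t,_=grab('top','t1')
a=im[130:300,200:360];b=t[130:300,130:290]
cv2.imwrite('pics/c1.png',cv2.cvtColor(np.hstack([cv2.resize(x,(400,425),interpolation=cv2.INTER_CUBIC) for x in(a,b)]),cv2.COLOR_RGB2BGR))
print(r.get_state()['eef_pos'])
E
```

```text
[608.68576631 179.05036323 179.60023198]
```

View pics/c1.png

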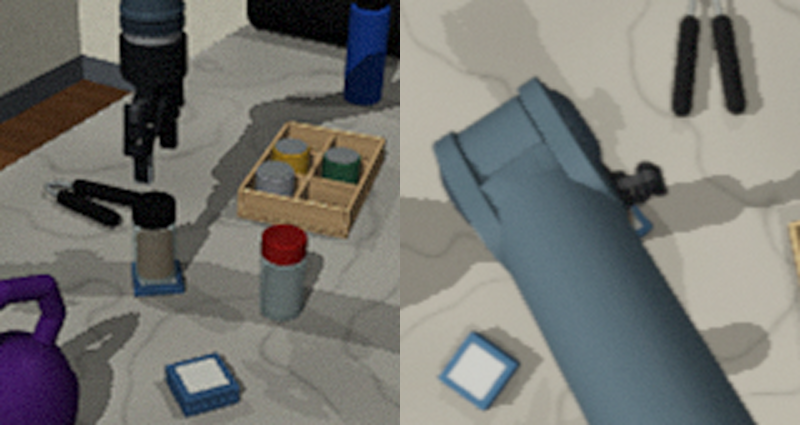

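The side crop shows the open gripper directly above the black lid at (153,208), with the fingers straddling it. I'll descend and close.

Emit:
drive_tool([
  [[0,0.1,-2],[0,0,0]],
  [[0,0,-1.5],[0,0,0]],
  [[0,0,-1.2],[0,0,0]],
  [[0,0,-1],[0,0,0]],
  [[0,0,-1],[0,0,0]],
  [[0,0,-1],[0,0,0]],
  [[0,0,-0.8],[0,0,0]],
  [[0,0,0],[0,0,0]],
  [[0,0,0],[0,0,0]],
])

```text
time_s: 3.37
eef_pos: [607.6, 179.8, 92.6]
tool_rot: [0.0, 0.796, -0.605, -0.0]
wrist_force: [1.0, -0.4, -0.6]
opening: 85.2
```

Emit:
drive_tool([
  [[0,0,0],[0,0,0]],
  [[0,0,0],[0,0,0]],
  [[0,0,0],[0,0,0]],
  [[0,0,0],[0,0,0]],
  [[0,0,0],[0,0,0]],
  [[0,0,0],[0,0,0]],
  [[0,0,0],[0,0,0]],
  [[0,0,0],[0,0,0]],
  [[0,0,0],[0,0,0]],
  [[0,0,0],[0,0,0]],
], jaw=50, grip_force=40)

```text
time_s: 4.2
eef_pos: [608.8, 180.2, 94.3]
tool_rot: [-0.001, 0.796, -0.605, 0.001]
wrist_force: [0.7, -0.4, 4.7]
opening: 53.2
```

Emit:
drive_tool([
  [[0,0,0.3],[0,0,0]],
  [[0,0,0.7],[0,0,0]],
  [[0,0,1],[0,0,0]],
  [[0,0,1.5],[0,0,0]],
  [[0,0,1.5],[0,0,0]],
  [[0,0,1.5],[0,0,0]],
  [[0,0,1],[0,0,0]],
  [[0,0,0],[0,0,0]],
  [[0,0,0],[0,0,0]],
], jaw=40)

```text
time_s: 4.95
eef_pos: [608.7, 180.2, 169.8]
tool_rot: [-0.001, 0.796, -0.605, 0.001]
wrist_force: [0.7, -0.6, -3.5]
opening: 52.9
```

Emit:
drive_tool([
  [[-0.1,-1,0],[0,0,0]],
  [[-0.1,-2,0],[0,0,0]],
  [[-0.1,-3,0],[0,0,0]],
  [[-0.1,-3.5,0],[0,0,0]],
  [[-0.1,-3.5,0],[0,0,0]],
  [[-0.1,-3.5,0],[0,0,0]],
  [[-0.1,-3.5,0],[0,0,0]],
  [[-0.1,-3.5,0],[0,0,0]],
  [[-0.1,-3.5,0],[0,0,0]],
  [[-0.1,-3.5,0],[0,0,0]],
  [[-0.1,-3.5,0],[0,0,0]],
  [[-0.1,-2.6,0],[0,0,0]],
  [[-0.1,-1.5,0],[0,0,0]],
  [[-0.05,-0.5,0],[0,0,0]],
  [[0,0,0],[0,0,0]],
  [[0,0,0],[0,0,0]],
  [[0,0,0],[0,0,0]],
])

```text
time_s: 6.37
eef_pos: [594.9, -202.1, 168.2]
tool_rot: [-0.001, 0.798, -0.603, -0.001]
wrist_force: [-0.3, 0.4, -2.8]
opening: 52.9
```

```bash
python3 - <<'E'
from h import *
im,d1=grab('side','s2');t,d2=grab('top','t2')
a=im[110:260,260:400];b=t[150:300,270:410]
cv2.imwrite('pics/c2.png',cv2.cvtColor(np.hstack([cv2.resize(x,(395,425),interpolation=cv2.INTER_CUBIC) for x in(a,b)]),cv2.COLOR_RGB2BGR))
# loose coaster and pile squares from the top view
P=cloud('top',d2);z=P[...,2]
from scipy.optimize import minimize
for name,lo,hi,x,y in(('coaster',7,18,590,175),('pile',18,32,450,325)):
    m=(z>lo)&(z<hi)&(np.hypot(P[...,0]-x,P[...,1]-y)<65)
    p=P[m][:,:2].astype('float32');q=cv2.minAreaRect(p);print(name,m.sum(),np.median(P[m][:,2]).round(1),p.mean(0),q)
# same by colour
hsv=cv2.cvtColor(t,cv2.COLOR_RGB2HSV)
bl=((hsv[...,0]>95)&(hsv[...,0]<125)&(hsv[...,1]>100)).astype('uint8')
n,l,s,ce=cv2.connectedComponentsWithStats(bl)
for i in range(1,n):
    if s[i,4]>60: print(ce[i],s[i],cv2.minAreaRect(np.argwhere(l==i)[:,::-1].astype('float32')))
print(r.get_state()['eef_pos'],r.get_state()['opening'])
E
```

```text
coaster 499 11.1 [606.54895 180.78746] ((606.502197265625, 180.78067016601562), (62.28187942504883, 61.856056213378906), 39.00123977661133)
pile 541 23.2 [450.582  326.1317] ((450.4700012207031, 326.92987060546875), (62.959598541259766, 62.523712158203125), 54.1776008605957)
[466.20876289 208.33762887] [449 191  44  32 776] ((468.47998046875, 208.35997009277344), (27.199996948242188, 42.560001373291016), 73.73979187011719)
[216.09022556 219.48120301] [201 205  30  29 133] ((215.33604431152344, 218.80325317382812), (21.382160186767578, 21.254125595092773), 50.19443130493164)
[163.6        277.17142857] [146 263  31  30 175] ((161.34458923339844, 277.81756591796875), (22.435792922973633, 23.249526977539062), 35.53767776489258)
[ 595.03325446 -202.65192901  168.37679902] 52.94939309219919
```

View pics/c2.png

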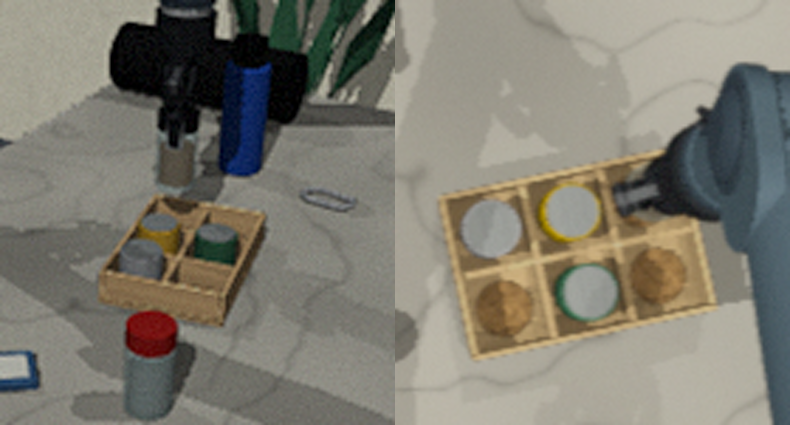

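The jar hangs upright over the far free cell (top crop, cork showing under the fingers at about (640,215)). I'll correct y by −3 mm and lower it.

Emit:
drive_tool([
  [[0,-0.3,0],[0,0,0]],
  [[0,0,-1],[0,0,0]],
  [[0,0,-1],[0,0,0]],
  [[0,0,-1],[0,0,0]],
  [[0,0,-1],[0,0,0]],
  [[0,0,-1],[0,0,0]],
  [[0,0,-0.7],[0,0,0]],
  [[0,0,-0.5],[0,0,0]],
  [[0,0,-0.4],[0,0,0]],
  [[0,0,-0.3],[0,0,0]],
  [[0,0,-0.2],[0,0,0]],
  [[0,0,0],[0,0,0]],
  [[0,0,0],[0,0,0]],
])

```text
time_s: 7.55
eef_pos: [594.7, -209.2, 97.6]
tool_rot: [-0.0, 0.796, -0.605, 0.0]
wrist_force: [0.3, -0.4, -3.1]
opening: 53.2
```

Emit:
drive_tool([
  [[0,0,-0.1],[0,0,0]],
  [[0,0,-0.1],[0,0,0]],
  [[0,0,-0.1],[0,0,0]],
  [[0,0,0],[0,0,0]],
])

```text
time_s: 7.88
eef_pos: [594.3, -209.1, 94.2]
tool_rot: [0.0, 0.796, -0.605, -0.0]
wrist_force: [-0.4, -0.7, -3.5]
opening: 53.3
```

Emit:
drive_tool([
  [[0,0.3,0],[0,0,0]],
  [[0,0,-0.1],[0,0,0]],
  [[0,0,-0.1],[0,0,0]],
  [[0,0,0],[0,0,0]],
  [[0,0,0],[0,0,0]],
])

```text
time_s: 8.3
eef_pos: [594.6, -205.8, 92.4]
tool_rot: [-0.0, 0.796, -0.605, 0.0]
wrist_force: [-0.2, 0.2, -2.7]
opening: 53.2
```

Emit:
drive_tool([
  [[0,0,-0.1],[0,0,0]],
  [[0,0,0],[0,0,0]],
  [[0,0,0],[0,0,0]],
])

```text
time_s: 8.55
eef_pos: [594.7, -205.8, 92.3]
tool_rot: [-0.0, 0.796, -0.605, 0.0]
wrist_force: [-3.2, 2.2, 6.2]
opening: 53.4
```

Contact, carrying the weight. I'll release and rise.

Emit:
drive_tool([
  [[0,0,0],[0,0,0]],
  [[0,0,0],[0,0,0]],
  [[0,0,0],[0,0,0]],
  [[0,0,0],[0,0,0]],
  [[0,0,0],[0,0,0]],
  [[0,0,0],[0,0,0]],
], jaw=100)

```text
time_s: 9.05
eef_pos: [594.4, -206.2, 91.1]
tool_rot: [0.0, 0.796, -0.605, 0.0]
wrist_force: [-0.5, 0.8, -0.6]
opening: 85.3
```

Emit:
drive_tool([
  [[0,0,1],[0,0,0]],
  [[0,0,2],[0,0,0]],
  [[0,0,3],[0,0,0]],
  [[0,0,3],[0,0,0]],
  [[0,0,0],[0,0,0]],
])

```text
time_s: 9.47
eef_pos: [599.4, -207.0, 189.5]
tool_rot: [-0.002, 0.796, -0.605, 0.006]
wrist_force: [0.2, -0.8, 1.7]
opening: 85.3
```

Emit:
drive_tool([
  [[-0.6,1.4,0],[0,0,0]],
  [[-1.4,3.4,0],[0,0,0]],
  [[-1.4,3.4,0],[0,0,0]],
  [[-1.4,3.4,0],[0,0,0]],
  [[-1.4,3.4,0],[0,0,0]],
  [[-1.4,3.4,0],[0,0,0]],
  [[-1.4,3.4,0],[0,0,0]],
  [[-1.4,3.4,0],[0,0,0]],
  [[-1.4,3.4,0],[0,0,0]],
  [[-1.4,3.4,0],[0,0,0]],
  [[-0.9,2.2,0],[0,0,0]],
  [[-0.5,1.2,0],[0,0,0]],
  [[0,0,-1],[0,0,0]],
  [[0,0,-1],[0,0,0]],
  [[0,0,0],[0,0,0]],
  [[0,0,0],[0,0,0]],
  [[0,0,0],[0,0,0]],
])

```text
time_s: 10.88
eef_pos: [448.8, 146.2, 160.7]
tool_rot: [0.0, 0.795, -0.606, -0.0]
wrist_force: [-0.1, -0.8, 0.2]
opening: 85.1
```

Emit:
drive_tool([
  [[0,0.2,-1],[0,0,0]],
  [[0,0,-1],[0,0,0]],
  [[0,0,-1],[0,0,0]],
  [[0,0,-1],[0,0,0]],
  [[0,0,-1],[0,0,0]],
  [[0,0,-1],[0,0,0]],
  [[0,0,-1],[0,0,0]],
  [[0,0,-0.9],[0,0,0]],
  [[0,0,0],[0,0,0]],
  [[0,0,0],[0,0,0]],
])

```text
time_s: 11.72
eef_pos: [447.8, 149.9, 81.5]
tool_rot: [0.001, 0.796, -0.605, -0.001]
wrist_force: [0.2, -0.4, 0.2]
opening: 85.5
```

Emit:
drive_tool([
  [[0,0,0],[0,0,0]],
  [[0,0,0],[0,0,0]],
  [[0,0,0],[0,0,0]],
  [[0,0,0],[0,0,0]],
  [[0,0,0],[0,0,0]],
  [[0,0,0],[0,0,0]],
  [[0,0,0],[0,0,0]],
  [[0,0,0],[0,0,0]],
  [[0,0,0],[0,0,0]],
  [[0,0,0],[0,0,0]],
], jaw=40)

```text
time_s: 12.55
eef_pos: [449.3, 149.7, 83.1]
tool_rot: [-0.0, 0.796, -0.605, 0.001]
wrist_force: [-0.1, -1.8, 5.9]
opening: 53.4
```

Emit:
drive_tool([
  [[0,0,0.3],[0,0,0]],
  [[0,0,0.7],[0,0,0]],
  [[0,0,1],[0,0,0]],
  [[0,0,1.5],[0,0,0]],
  [[0,0,1.5],[0,0,0]],
  [[0,0,1.5],[0,0,0]],
  [[0,0,1],[0,0,0]],
  [[0,0,0],[0,0,0]],
  [[0,0,0],[0,0,0]],
])

```text
time_s: 13.3
eef_pos: [448.6, 149.9, 157.8]
tool_rot: [-0.0, 0.796, -0.605, 0.001]
wrist_force: [0.7, 0.1, -2.6]
opening: 53.7
```

Emit:
drive_tool([
  [[0.2,-0.8,0],[0,0,0]],
  [[0.4,-2,0],[0,0,0]],
  [[0.6,-3,0],[0,0,0]],
  [[0.7,-3.5,0],[0,0,0]],
  [[0.7,-3.5,0],[0,0,0]],
  [[0.7,-3.5,0],[0,0,0]],
  [[0.6,-2.7,0],[0,0,0]],
  [[0.4,-1.8,0],[0,0,0]],
  [[0.25,-1,0],[0,0,0]],
  [[0,0,0],[0,0,0]],
  [[0,0,0],[0,0,0]],
  [[0,0,0],[0,0,0]],
  [[0,0,0],[0,0,0]],
  [[0,0,0],[0,0,0]],
])

```text
time_s: 14.47
eef_pos: [493.7, -66.1, 157.2]
tool_rot: [-0.0, 0.797, -0.604, -0.0]
wrist_force: [-0.6, -0.5, -2.4]
opening: 53.4
```

Emit:
drive_tool([
  [[0,0,-1],[0,0,0]],
  [[0,0,-1],[0,0,0]],
  [[0,0,-1],[0,0,0]],
  [[0,0,-1],[0,0,0]],
  [[0,0,-0.7],[0,0,0]],
  [[0,0,-0.5],[0,0,0]],
  [[0,0,-0.4],[0,0,0]],
  [[0,0,-0.3],[0,0,0]],
  [[0,0,-0.2],[0,0,0]],
  [[0,0,0],[0,0,0]],
  [[0,0,0],[0,0,0]],
])

```text
time_s: 15.38
eef_pos: [494.2, -68.2, 96.5]
tool_rot: [-0.0, 0.796, -0.605, 0.0]
wrist_force: [-0.2, 0.4, -3.3]
opening: 53.3
```

Emit:
drive_tool([
  [[0,0,-0.1],[0,0,0]],
  [[0,0,-0.1],[0,0,0]],
  [[0,0,0],[0,0,0]],
  [[0,0,0],[0,0,0]],
])

```text
time_s: 15.72
eef_pos: [493.9, -68.1, 94.4]
tool_rot: [-0.0, 0.796, -0.605, 0.0]
wrist_force: [-0.5, 0.3, -3.2]
opening: 53.4
```

Emit:
drive_tool([
  [[0,0,-0.1],[0,0,0]],
  [[0,0,-0.1],[0,0,0]],
  [[0,0,0],[0,0,0]],
  [[0,0,0],[0,0,0]],
])

```text
time_s: 16.05
eef_pos: [494.5, -68.1, 93.1]
tool_rot: [-0.0, 0.796, -0.605, 0.0]
wrist_force: [-0.8, 0.3, 4.3]
opening: 53.4
```

Emit:
drive_tool([
  [[0,0,0],[0,0,0]],
  [[0,0,0],[0,0,0]],
  [[0,0,0],[0,0,0]],
  [[0,0,0],[0,0,0]],
  [[0,0,0],[0,0,0]],
  [[0,0,0],[0,0,0]],
], jaw=100)

```text
time_s: 16.55
eef_pos: [493.9, -68.1, 92.2]
tool_rot: [-0.0, 0.796, -0.605, -0.0]
wrist_force: [-0.3, 0.4, 0.9]
opening: 85.8
```

Emit:
drive_tool([
  [[0,0,1],[0,0,0]],
  [[0,0,2],[0,0,0]],
  [[0,0,3],[0,0,0]],
  [[0,0,3],[0,0,0]],
  [[-1,2,0],[0,0,0]],
  [[-2,3,0],[0,0,0]],
  [[-2,3,0],[0,0,0]],
  [[0,0,0],[0,0,0]],
  [[0,0,0],[0,0,0]],
])

```text
time_s: 17.3
eef_pos: [443.0, 13.7, 182.9]
tool_rot: [0.0, 0.798, -0.603, 0.001]
wrist_force: [0.6, -0.3, 0.3]
opening: 85.5
```

```bash
python3 - <<'E'
from h import *
im,d1=grab('side','s3');t,d2=grab('top','t3')
a=im[140:320,240:400];b=t[190:310,140:390]
cv2.imwrite('pics/c3.png',cv2.cvtColor(np.hstack([cv2.resize(a,None,fx=2,fy=2,interpolation=cv2.INTER_CUBIC),cv2.resize(b,(480,360),interpolation=cv2.INTER_CUBIC)]),cv2.COLOR_RGB2BGR))
from scipy.optimize import minimize
for f in('t2','t3'):
  P=cloud('top',np.load(f'pics/{f}.npy'));z=P[...,2]
  for name,lo,hi,x,y in(('coaster',7,18,606,181),('pile',19,30,450,326)):
    m=(z>lo)&(z<hi)&(np.hypot(P[...,0]-x,P[...,1]-y)<60)
    p=P[m][:,:2]
    # square fit: fourth-moment style - maximise points in 62 mm square
    def cost(v):
        c,s=np.cos(v[2]),np.sin(v[2]);q=(p-v[:2])@np.array([[c,-s],[s,c]])
        return np.maximum(np.abs(q).max(1)-29.5,0).sum()
    b=min((minimize(cost,[*p.mean(0),a],method='Nelder-Mead',options={'xatol':1e-3,'fatol':1e-4}) for a in np.radians([25,35,45,55,65])),key=lambda o:o.fun)
    print(f,name,m.sum(),p.mean(0).round(1),b.x.round(3),np.degrees(b.x[2]).round(1),b.fun.round(2))
  for x,y in((594.5,-205.5),(494,-68.8)):
    m=(z>105)&(z<125)&(np.hypot(P[...,0]-x,P[...,1]-y)<40);print('lid',m.sum(),np.median(P[m],0) if m.any() else '')
print(r.get_state()['eef_pos'])
E
```

```text
t2 coaster 499 [606.5 180.8] [606.512 180.639   0.687] 39.4 36.09
t2 pile 530 [450.7 326.3] [450.497 326.554   0.937] 53.7 44.3
lid 18 [ 572.87922145 -186.2228098   114.27341905]
lid 0 
t3 coaster 494 [606.5 181. ] [606.537 180.734   0.677] 38.8 31.83
t3 pile 535 [450.5 326.1] [450.522 326.413   0.933] 53.5 46.76
lid 366 [ 593.78123585 -203.26301673  113.65876224]
lid 368 [493.10249005 -68.62793037 113.84319309]
[444.42101215  11.37437074 182.86775535]
```

View pics/c3.png

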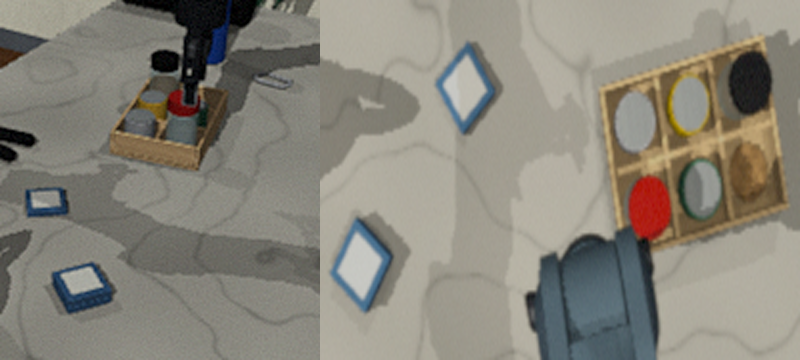

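Both jars stand in their cells: the black lid is at top crop (750,83) and the red lid at (650,207), each about 2 mm from its cork. The loose coaster lies at (466,88) and the pile at (361,264). Now for the coaster.

Emit:
drive_tool([
  [[2.3,2.4,0],[0,0,0.06]],
  [[2.3,2.4,0],[0,0,0.06]],
  [[2.3,2.4,0],[0,0,0.06]],
  [[2.3,2.4,0],[0,0,0.06]],
  [[2.3,2.4,-1],[0,0,0.06]],
  [[2.3,2.4,-2],[0,0,0.06]],
  [[2.3,2.4,-3],[0,0,0.05]],
  [[0.16,0.09,-3],[0,0,0]],
  [[0,0,-3],[0,0,0]],
  [[0,0,-1],[0,0,0]],
  [[0,0,0],[0,0,0]],
  [[0,0,0],[0,0,0]],
  [[0,0,0],[0,0,0]],
])

```text
time_s: 18.48
eef_pos: [606.7, 178.8, 56.3]
tool_rot: [-0.001, 0.902, -0.431, 0.001]
wrist_force: [0.2, 0.8, 1.0]
opening: 85.0
```

Emit:
drive_tool([
  [[0,0,-1],[0,0,0]],
  [[0,0,-1],[0,0,0]],
  [[0,0,-0.5],[0,0,0]],
  [[0,0,-0.3],[0,0,0]],
  [[0,0,-0.2],[0,0,0]],
  [[0,0,0],[0,0,0]],
  [[0,0,0],[0,0,0]],
])

```text
time_s: 19.07
eef_pos: [604.9, 179.2, 24.3]
tool_rot: [-0.0, 0.903, -0.43, -0.0]
wrist_force: [-0.5, 0.4, -0.5]
opening: 85.0
```

```bash
python3 - <<'E'
from h import *
im,d=grab('side','s4');s=r.get_state();print(s['eef_pos'],s['wrist_force'])
a=im[185:265,215:315]
cv2.imwrite('pics/c4.png',cv2.cvtColor(cv2.resize(a,(750,600),interpolation=cv2.INTER_CUBIC),cv2.COLOR_RGB2BGR))
P=cloud('side',d);e=s['eef_pos']
dark=(im.max(-1)<60)
for sg in(1,-1):
    c=e[:2]+sg*np.array([np.cos(-.889),np.sin(-.889)])*50
    m=(np.hypot(P[...,0]-c[0],P[...,1]-c[1])<20)&(P[...,2]<60)&dark
    print(c,m.sum(),np.sort(P[m][:,2])[:6].round(1) if m.any() else '')
E
```

```text
[605.04765673 179.33590471  24.52905962] [-0.37110012 -0.59907729 -0.3732903 ]
[636.5570959  140.51380736] 4 [-0.6 12.9 21.2 41.9]
[573.53821755 218.15800207] 44 [14.7 17.8 19.8 21.5 21.8 22.8]
```

View pics/c4.png

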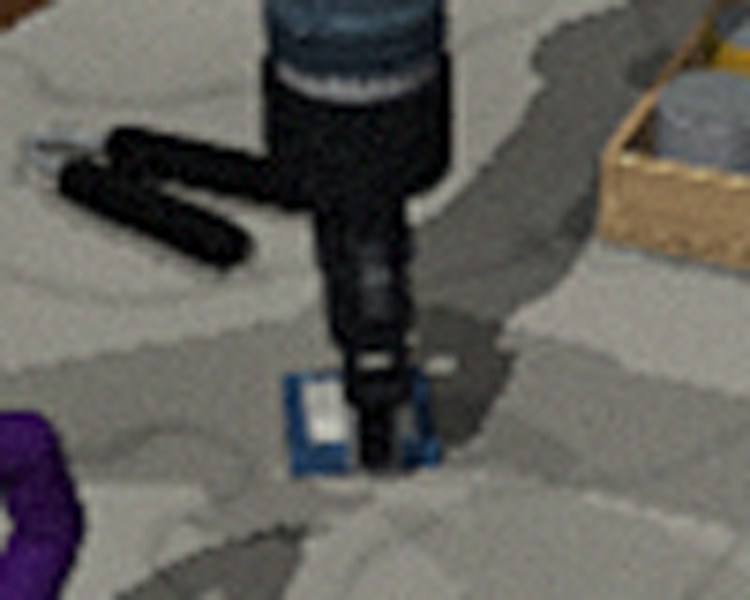

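The near fingertip at crop (378,465) ends about 14 mm above the shelf and lines up with the coaster. I'll go a bit lower and close.

Emit:
drive_tool([
  [[0.15,0.15,-0.25],[0,0,0]],
  [[0,0,-0.25],[0,0,0]],
  [[0,0,0],[0,0,0]],
  [[0,0,0],[0,0,0]],
])

```text
time_s: 19.45
eef_pos: [606.2, 180.6, 19.1]
tool_rot: [0.0, 0.903, -0.43, -0.0]
wrist_force: [0.9, 0.4, -0.6]
opening: 85.3
```

Emit:
drive_tool([
  [[0,0,0],[0,0,0]],
  [[0,0,0],[0,0,0]],
  [[0,0,0],[0,0,0]],
  [[0,0,0],[0,0,0]],
  [[0,0,0],[0,0,0]],
  [[0,0,0],[0,0,0]],
  [[0,0,0],[0,0,0]],
  [[0,0,0],[0,0,0]],
], jaw=60, grip_force=30)

```text
time_s: 20.12
eef_pos: [606.8, 180.7, 19.7]
tool_rot: [-0.0, 0.903, -0.43, 0.0]
wrist_force: [0.4, 0.2, 2.1]
opening: 60.8
```

Emit:
drive_tool([
  [[0,0,0.3],[0,0,0]],
  [[0,0,0.7],[0,0,0]],
  [[0,0,1],[0,0,0]],
  [[0,0,1],[0,0,0]],
  [[0,0,1],[0,0,0]],
  [[0,0,1],[0,0,0]],
  [[0,0,1],[0,0,0]],
  [[0,0,0],[0,0,0]],
  [[0,0,0],[0,0,0]],
], grip_force=45)

```text
time_s: 20.87
eef_pos: [607.2, 180.9, 80.7]
tool_rot: [-0.001, 0.903, -0.43, 0.001]
wrist_force: [-0.2, 0.4, -2.0]
opening: 60.4
```

Emit:
drive_tool([
  [[-1,1,0],[0,0,0.03]],
  [[-2,1.8,0],[0,0,0.03]],
  [[-2.6,2.4,0],[0,0,0.04]],
  [[-2.6,2.4,0],[0,0,0.04]],
  [[-2.6,2.4,0],[0,0,0.04]],
  [[-2.6,2.4,0],[0,0,0.04]],
  [[-1.5,1.5,0],[0,0,0.033]],
  [[-0.7,0.66,0],[0,0,0]],
  [[0,0,0],[0,0,0]],
  [[0,0,0],[0,0,0]],
  [[0,0,-1],[0,0,0]],
  [[0,0,-1],[0,0,0]],
  [[0,0,0],[0,0,0]],
  [[0,0,0],[0,0,0]],
  [[0,0,0],[0,0,0]],
])

```text
time_s: 22.12
eef_pos: [450.8, 325.4, 58.8]
tool_rot: [0.0, 0.949, -0.314, -0.0]
wrist_force: [0.2, 0.4, -1.5]
opening: 60.5
```

```bash
python3 - <<'E'
from h import *
im,d=grab('side','s5');s=r.get_state();print(s['eef_pos'],s['tool_rot'],s['opening'])
a=im[230:320,230:342]
cv2.imwrite('pics/c5.png',cv2.cvtColor(cv2.resize(a,(746,600),interpolation=cv2.INTER_CUBIC),cv2.COLOR_RGB2BGR))
E
```

```text
[450.84952952 325.86347929  59.1818723 ] [ 8.05886389e-08  9.49534608e-01 -3.13662273e-01 -8.06744034e-05] 60.29646500216965
```

View pics/c5.png

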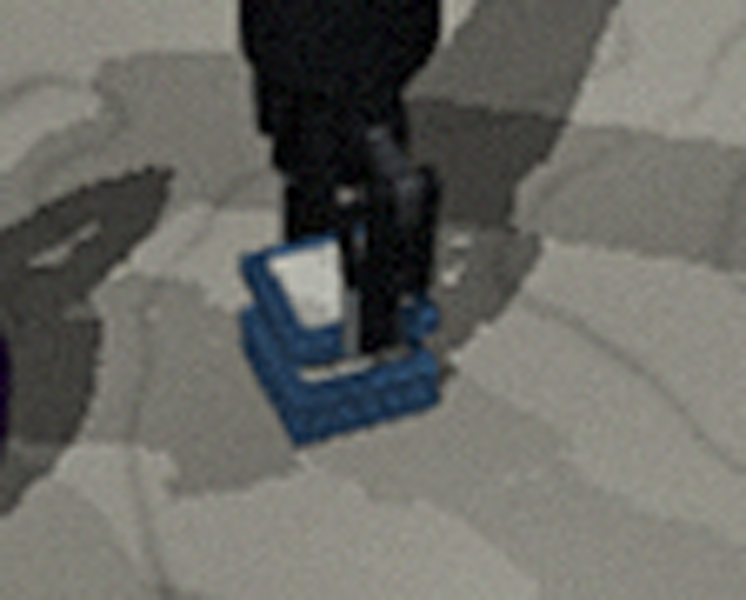

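The held coaster (left corner (243,262)) sits square over the pile (left corner (243,312)), about 15 mm above it. I'll lower it.

Emit:
drive_tool([
  [[0,0,-0.4],[0,0,0]],
  [[0,0,-0.4],[0,0,0]],
  [[0,0,-0.3],[0,0,0]],
  [[0,0,-0.1],[0,0,0]],
  [[0,0,-0.1],[0,0,0]],
  [[0,0,0],[0,0,0]],
  [[0,0,0],[0,0,0]],
])

```text
time_s: 22.75
eef_pos: [450.4, 326.3, 46.4]
tool_rot: [-0.0, 0.95, -0.313, -0.0]
wrist_force: [0.6, -0.7, -2.2]
opening: 60.2
```

Emit:
drive_tool([
  [[0,0,-0.1],[0,0,0]],
  [[0,0,-0.1],[0,0,0]],
  [[0,0,0],[0,0,0]],
  [[0,0,0],[0,0,0]],
])

```text
time_s: 23.08
eef_pos: [450.4, 326.2, 44.3]
tool_rot: [0.0, 0.95, -0.313, -0.0]
wrist_force: [0.2, 0.2, -2.0]
opening: 61.0
```

Emit:
drive_tool([
  [[0,0,-0.1],[0,0,0]],
  [[0,0,0],[0,0,0]],
  [[0,0,0],[0,0,0]],
])

```text
time_s: 23.33
eef_pos: [450.5, 326.4, 43.8]
tool_rot: [0.0, 0.95, -0.313, 0.0]
wrist_force: [-1.1, -1.3, 2.9]
opening: 60.8
```

Contact. Release, rise and look.

Emit:
drive_tool([
  [[0,0,0],[0,0,0]],
  [[0,0,0],[0,0,0]],
  [[0,0,0],[0,0,0]],
  [[0,0,0],[0,0,0]],
  [[0,0,0],[0,0,0]],
  [[0,0,0],[0,0,0]],
], jaw=100)

```text
time_s: 23.83
eef_pos: [450.4, 326.2, 43.3]
tool_rot: [-0.0, 0.95, -0.313, -0.0]
wrist_force: [0.4, -0.1, 0.1]
opening: 85.4
```

Emit:
drive_tool([
  [[0,0,1],[0,0,0]],
  [[0,0,2],[0,0,0]],
  [[0,0,3],[0,0,0]],
  [[0,0,3],[0,0,0]],
  [[0,0,3],[0,0,0]],
  [[1,-3,1],[0,0,0]],
  [[1,-3.5,0],[0,0,0]],
  [[1,-3.5,0],[0,0,0]],
  [[1,-3.5,0],[0,0,0]],
  [[1,-3.5,0],[0,0,0]],
  [[1,-3.5,0],[0,0,0]],
  [[0,0,0],[0,0,0]],
  [[0,0,0],[0,0,0]],
  [[0,0,0],[0,0,0]],
])

```text
time_s: 25.0
eef_pos: [510.4, 121.6, 173.9]
tool_rot: [-0.0, 0.95, -0.313, 0.0]
wrist_force: [-1.0, 1.6, 0.0]
opening: 85.7
```

```bash
python3 - <<'E'
from h import *
im,d1=grab('side','s6');t,d2=grab('top','t6')
f=lambda x:cv2.resize(x,(400,500),interpolation=cv2.INTER_CUBIC)
cv2.imwrite('pics/c6.png',cv2.cvtColor(np.hstack([f(im[255:305,255:295]),f(t[253:303,142:182])]),cv2.COLOR_RGB2BGR))
from scipy.optimize import minimize
P=cloud('top',d2);z=P[...,2]
m=(z>30)&(z<43)&(np.hypot(P[...,0]-450,P[...,1]-326)<60);p=P[m][:,:2]
def cost(v):
    c,s=np.cos(v[2]),np.sin(v[2]);q=(p-v[:2])@np.array([[c,-s],[s,c]])
    return np.maximum(np.abs(q).max(1)-29.5,0).sum()
b=minimize(cost,[*p.mean(0),.93],method='Nelder-Mead');print(m.sum(),np.median(z[m]),p.mean(0),b.x)
for x,y in((594.5,-205.5),(494,-68.8)):
    m=(z>105)&(z<125)&(np.hypot(P[...,0]-x,P[...,1]-y)<40);print('lid',m.sum(),np.median(P[m],0) if m.any() else '')
s=r.get_state();print(s['eef_pos'],s['time_s'])
E
```

```text
563 35.18909727452756 [450.26706035 327.04514042] [450.43259604 327.13273651   0.92608886]
lid 365 [ 593.99794746 -202.84000486  113.78799561]
lid 369 [493.02441102 -68.48577326 113.95677245]
[509.87444074 123.31283738 173.85566423] 25.1
```

View pics/c6.png

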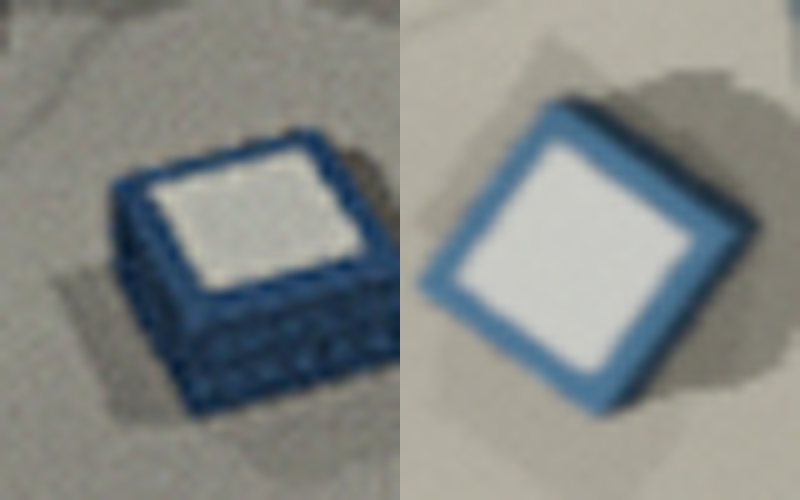

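The pile of three looks flush. Its top centre is at crop (575,258), within 1 mm and 0.01 rad of the earlier pile measurement and at z = 35 mm. Both jars are unchanged, so I'm handing in.

```bash
python3 -c "
from bench import r
print(r.job_done())"
```

```text
the job is handed in; nothing more can be done
None
```

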